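Tell the full cartridge by its weight and load the machine

TASK

The three tip cartridges in the grey caddy look alike, but one is full, one is half used and one is spent: feel which is which by their weight. Seat the full one upright and fully down in the machine's dock, stand the spent one upright in the steel tray, and leave or put back the half-used one upright in the caddy. Set them down rather than dropping them, do not tip them over, and do not push the small jars or the bowl about.

Things in the scene. Friction and masses are not known exactly. Their poses are not given: they have to be found in the camera images.
- cart_a: closed opaque white cartridge, 56 x 56 mm square, 105 mm tall plus a round black cap (40 mm wide, 18 mm high), hidden steel tips inside; starts upright in a caddy compartment. Origin: centre of its underside, z up, x and y across the flat sides. All three look alike; full 670-850 g, half-used 350-500 g, spent 130-170 g, in changing order.
- cart_b: closed opaque white cartridge, 56 x 56 mm square, 105 mm tall plus a round black cap (40 mm wide, 18 mm high), hidden steel tips inside; starts upright in a caddy compartment. Origin: centre of its underside, z up, x and y across the flat sides. All three look alike; full 670-850 g, half-used 350-500 g, spent 130-170 g, in changing order.
- cart_c: closed opaque white cartridge, 56 x 56 mm square, 105 mm tall plus a round black cap (40 mm wide, 18 mm high), hidden steel tips inside; starts upright in a caddy compartment. Origin: centre of its underside, z up, x and y across the flat sides. All three look alike; full 670-850 g, half-used 350-500 g, spent 130-170 g, in changing order.
- caddy: grey low open caddy, 110 mm (x) by 340 mm (y), walls 30 mm high and 4 mm thick, floor 4 mm thick; two dividers make three compartments in a row along y, each about 102 x 108 mm, centred at y = +112, 0 and -112 mm. Origin: centre of its underside on the table.
- spent_tray: plain steel open instrument tray for spent cartridges, 140 mm (x) by 130 mm (y), walls 30 mm high and 4 mm thick, floor 4 mm thick. Origin: centre of its underside on the table. It stands on one side of the caddy, the dock on the other; they change sides.
- dock: machine's fixed loading dock: white base plate 155 x 120 mm, black square collar (64 mm inside, 88 mm outside, top 26 mm above the table) round the seat, and behind it (+x) a white panel 120 mm wide and 55 mm tall, its face 83 mm from the seat centre. Origin: on the table below the seat centre; x and y along the collar's sides.
- dock_seat (a point): centre of the seat floor inside the dock's black collar, 8 mm above the table; the seat is 64 x 64 mm and 18 mm deep, square to x and y.
- jar_left: small cream jar, 42 mm wide and 42 mm high, standing to the left (+y) of the caddy; leave alone. Origin: centre of its underside.
- jar_right: small cream jar, 42 mm wide and 42 mm high, standing to the right (-y) of the caddy; leave alone. Origin: centre of its underside.
- bowl: steel bowl, 110 mm wide and 45 mm high, beyond the caddy; leave alone. Origin: centre of its underside.
Things that resemble listed ones, but are neither listed nor needed, are in the scene too. What is shaped like the cart_c but yellow is not meant. What is shaped like the spent_tray but orange is not meant.

How it is judged:
At the end, for the whole second after the job is handed in: Full cartridge (over 5.6 N) in the dock seat: 6 mm off centre at most, within 4 mm of the seat floor, upright (0.06 rad). Spent one (under 2.6 N) upright (0.08 rad) on the steel tray's floor. Half-used one (2.6 to 5.6 N) upright (0.08 rad) on the caddy's floor. All at rest (0.02 m/s) (((x of cart_a in the frame of dock_seat between -0.006 and 0.006 m and y of cart_a in the frame of dock_seat between -0.006 and 0.006 m and z of cart_a in the frame of dock_seat between -0.003 and 0.004 m and contact force between dock and cart_a between 5.6 and 12 N and angle between cart_a's own z axis and vertical below 0.06 rad and linear speed of cart_a below 0.02 m/s) or (x of cart_b in the frame of dock_seat between -0.006 and 0.006 m and y of cart_b in the frame of dock_seat between -0.006 and 0.006 m and z of cart_b in the frame of dock_seat between -0.003 and 0.004 m and contact force between dock and cart_b between 5.6 and 12 N and angle between cart_b's own z axis and vertical below 0.06 rad and linear speed of cart_b below 0.02 m/s) or (x of cart_c in the frame of dock_seat between -0.006 and 0.006 m and y of cart_c in the frame of dock_seat between -0.006 and 0.006 m and z of cart_c in the frame of dock_seat between -0.003 and 0.004 m and contact force between dock and cart_c between 5.6 and 12 N and angle between cart_c's own z axis and vertical below 0.06 rad and linear speed of cart_c below 0.02 m/s)) and ((x of cart_a in the frame of spent_tray between -0.045 and 0.045 m and y of cart_a in the frame of spent_tray between -0.04 and 0.04 m and z of cart_a in the frame of spent_tray between -0.001 and 0.009 m and contact force between spent_tray and cart_a between 0.5 and 2.6 N and angle between cart_a's own z axis and vertical below 0.08 rad and linear speed of cart_a below 0.02 m/s) or (x of cart_b in the frame of spent_tray between -0.045 and 0.045 m and y of cart_b in the frame of spent_tray between -0.04 and 0.04 m and z of cart_b in the frame of spent_tray between -0.001 and 0.009 m and contact force between spent_tray and cart_b between 0.5 and 2.6 N and angle between cart_b's own z axis and vertical below 0.08 rad and linear speed of cart_b below 0.02 m/s) or (x of cart_c in the frame of spent_tray between -0.045 and 0.045 m and y of cart_c in the frame of spent_tray between -0.04 and 0.04 m and z of cart_c in the frame of spent_tray between -0.001 and 0.009 m and contact force between spent_tray and cart_c between 0.5 and 2.6 N and angle between cart_c's own z axis and vertical below 0.08 rad and linear speed of cart_c below 0.02 m/s)) and ((x of cart_a in the frame of caddy between -0.03 and 0.03 m and y of cart_a in the frame of caddy between -0.145 and 0.145 m and z of cart_a in the frame of caddy between -0.001 and 0.009 m and contact force between caddy and cart_a between 2.6 and 5.6 N and angle between cart_a's own z axis and vertical below 0.08 rad and linear speed of cart_a below 0.02 m/s) or (x of cart_b in the frame of caddy between -0.03 and 0.03 m and y of cart_b in the frame of caddy between -0.145 and 0.145 m and z of cart_b in the frame of caddy between -0.001 and 0.009 m and contact force between caddy and cart_b between 2.6 and 5.6 N and angle between cart_b's own z axis and vertical below 0.08 rad and linear speed of cart_b below 0.02 m/s) or (x of cart_c in the frame of caddy between -0.03 and 0.03 m and y of cart_c in the frame of caddy between -0.145 and 0.145 m and z of cart_c in the frame of caddy between -0.001 and 0.009 m and contact force between caddy and cart_c between 2.6 and 5.6 N and angle between cart_c's own z axis and vertical below 0.08 rad and linear speed of cart_c below 0.02 m/s))); the robot touches nothing.
It fails at once if a cartridge is tipped over (more than 0.5 rad from upright) (angle between any of cart_a, cart_b, cart_c's own z axis and vertical above 0.5 rad).
It fails at once if a small jar or the bowl is pushed more than 30 mm (distance of any of jar_left, jar_right, bowl from where it was at the start of the episode above 0.03 m).
It fails at once if a cartridge is let go in the air (its foot more than 30 mm above the table with no finger on it) ((height (world z) of cart_a above 0.03 m and contact force between the fingers and cart_a below 0.05 N) or (height (world z) of cart_b above 0.03 m and contact force between the fingers and cart_b below 0.05 N) or (height (world z) of cart_c above 0.03 m and contact force between the fingers and cart_c below 0.05 N)).
It also fails if it takes over 64 s, if anything falls off the work surface, if the arm or the gripper's body presses on something with over 40 N, if the wrist force passes 120 N, or if a joint passes its speed limit or range.

ROBOT

A 7-joint arm with a two-finger parallel gripper is mounted at the origin on the work surface. World frame = base frame: x ahead of the robot, y to its left, z up, the work surface at z = 0. Lengths are in m, angles in rad, forces in N, time in s.
With the tool pointing down it reaches from about 0.4 to 0.875 m from the base axis. Payload 19.3 kg.
Tool frame: the origin (TCP) lies at the very end of the fingers, on their centre line; the grasp point (between the pads) lies 19 mm behind it; z points along the fingers, y is the line along which they close (so a half turn about z gives the same grasp; the last joint's range is limited). The gripper opens to 85 mm and grips with 20 to 120 N. Pads are 22 mm wide; open, the fingers measure 114 mm over their backs; the gripper's body (76 mm by 85 mm) begins 54 mm behind the grasp point. The pads swing forward as they close: fully open they stand 13 mm farther back than shut.
Start: joints at [1.144, 0.521, -0.036, 1.599, 0.021, 1.021, -0.113], TCP at [0.218, -0.586, 0.231] pointing down, gripper open.
Joint ranges: [-2.91, 2.91], [-0.3, 2.13], [-1.5, 1.42], [0.17, 2.43], [-1.26, 4.41], [0.16, 1.93], [-2.52, 2.52]. Speed limits (rad/s): [1.89, 1.89, 2.39, 2.39, 3.01, 3.01, 3.01].

INTERFACE

Orientations are given as [roll, pitch, yaw] about the fixed x, y, z axes, in that order (R = Rz(yaw) Ry(pitch) Rx(roll)).
In Python, from workcell import monitor, optics, job_done gives the robot as it stands.
- The arm moves only by the shell command python3 -m handwheel 'ROWS' [FORCE]. ROWS is JSON, a list of rows, each an object of numbers: "dx", "dy", "dz": the shift along the tool's x, y, z in cm; "wx", "wy", "wz": the turn, a rotation vector about the tool's x, y, z in rad; "claw": the opening in per cent of the stroke, from 0 (shut) to 100 (fully open). A call has 1 to 8 rows; each row shifts and turns the commanded pose from where the row before left it, along the tool's axes as they then stand; what a row does not reach is not made up. A row lasts 1/8 s, in which the tool goes at most 62.5 mm and 10.7 degrees, less where a joint would pass 70% of its speed; a pose out of reach is approached as far as the arm can. A call with a gripper value outside its range is refused whole. The fingers move at their own pace and stop on an object; FORCE is the grip in N (left out, the last holds). Time passes only in rows, so rows that do not move let the fingers close. It gives the time, the measured TCP pose, the force, the opening and the grip force at its end, in the units of the state.
- monitor.observe(): the state, without advancing time (a new reading comes with each control period).
- optics.grab_frame(name): name is "scene" or "top"; returns a dict with "frame" (480x640x3 uint8, blue, green, red), "fovy" (degrees; the focal length in pixels is half the picture's height over the tangent of half this angle, whatever the lens; pixels are square), "cx", "cy" (the principal point, pixels), "k1" (the pictures are not rectified: a ray, as slopes to the right and down, at radius r is drawn at 1 + k1 r^2 times it, then the intrinsics apply), "R" (3x3) and "t" (3): a world point X has camera coordinates R X + t. Camera axes: x right, y down, z forward; pixel columns grow to the right and rows downward; lengths in m; the calibration is good to about 2 mm. A picture is of the moment at which its call begins. There is no depth.
- job_done(): hands the job in; it is judged then, once.
Trained networks look in the newest picture that a camera, given by its name, has taken for a name from the list of things; names that differ only in an ending like _2 or _b are one class to them, and where a whole thing is asked for, a point or a joint stands for the part that bears it (a point fixed in the world has none). Each returns a list of dicts, best first, with "p" (0 to 1); they miss things now and then, are a little off and sometimes report something else, mostly with a low value. They report only what shows in the picture. A call takes as long as a camera call. They do not tell look-alikes from the thing itself.
- optics.masks_of(name, camera): "region" (480x640 bool, what is visible of it) and "rect" ([left, top, width, height] in pixels, round what is visible of it).
The state is a dict: "clock": time; "qpos": joint angles; "qd": joint speeds; "joint_efforts": joint torques, N m; "position": TCP position; "tool_rot": TCP orientation; "force": force on the tool from outside, world axes, zero at the start; "moment": the same for the moment, N m; "grip_width": finger opening in m; "finger_force": force on a finger pad.
Only numpy, scipy, OpenCV 4.12 (cv2) and the standard library are available. Lean on these libraries where they do the work, as an engineer would, in place of code of your own. Each camera call takes 0.05 s, during which the arm holds its last target. There are 200 camera calls.

## Working session

There is one attempt and no reset: what is moved stays moved. The work goes in short steps, Python scripts to look and compute and a shell command to move; the robot and the scene stay as the last step left them, time stands still between calls to the robot, and variables do not carry over. Pictures are saved under pics/ and viewed, at most 10 in all, crops included, and the job is handed in when it is done.

```bash
mkdir -p pics; ls; python3 - <<'E'
from workcell import monitor, optics
import cv2
s=monitor.observe(); print(s)
for n in ("scene","top"):
    f=optics.grab_frame(n); cv2.imwrite(f"pics/{n}0.png",f["frame"])
    print(n,f["fovy"],f["cx"],f["cy"],f["k1"],f["R"],f["t"])
E
```

```text
pics
{'clock': 0.0, 'qpos': array([ 1.1437791 ,  0.52203658, -0.03634137,  1.59998706,  0.0212097 ,
        1.02107786, -0.11279328]), 'qd': array([ 2.74027434e-03, -5.18224000e-04, -4.70481501e-05, -5.27198567e-04,
       -9.93762024e-04, -1.56999537e-04, -1.01374349e-03]), 'joint_efforts': array([ 1.67228376e-03, -9.27088308e+01,  1.98062003e+00, -3.69914997e+01,
        1.78779551e-02,  8.36724008e-03, -6.36904451e-05]), 'position': array([ 0.21816706, -0.58534012,  0.23071901]), 'tool_rot': array([-3.14047199e+00,  8.02269412e-05,  3.56830825e-01]), 'force': array([-0.86965048,  0.9312391 , -0.3420052 ]), 'moment': array([-0.01300368,  0.0228779 ,  0.03355597]), 'finger_force': 0.0, 'grip_width': 0.08554358283908868}
scene 49.86933838082888 312.6950476945373 243.7473124467134 -0.00015138142127843314 [[ 0.54564929  0.83801318 -0.00087163]
 [ 0.60407558 -0.39404772 -0.69268975]
 [-0.5808266   0.37743914 -0.72123516]] [-0.27965275 -0.30003126  1.53927375]
top 43.6483222794693 313.49189559311714 248.27619453771297 -0.11271759365582862 [[-0.00479302 -0.99998591  0.00228132]
 [-0.99762313  0.00462485 -0.06875095]
 [ 0.06873944 -0.00260543 -0.99763125]] [-0.01733819  0.5339433   1.53098398]
```

View pics/top0.png

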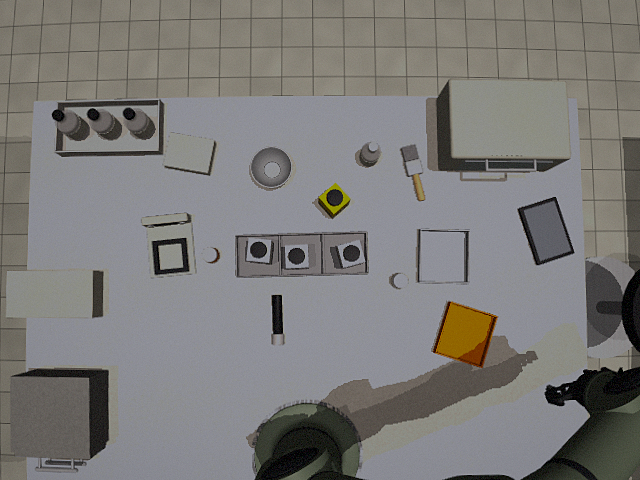

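View pics/scene0.png

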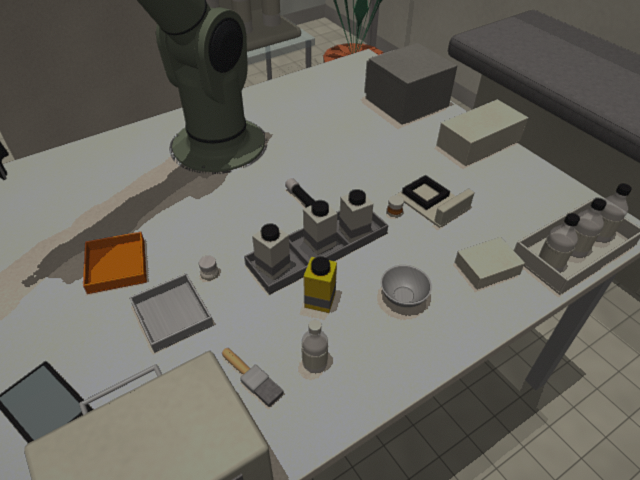

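In the top view I see three white cartridges with caps at (259,249), (297,256) and (351,253), inside the caddy centred at (302,255). The yellow one at (334,200) is a decoy. Trays: the steel one at (442,256) fits the description, and the orange one at (465,333) does not. The dock collar is at (170,256), the jars at (211,255) and (399,281), and the bowl at (270,168).

```bash
cat > h.py <<'E'
import numpy as np, cv2
from workcell import monitor, optics
def K(f):
    fl=240/np.tan(np.radians(f["fovy"]/2)); return np.array([[fl,0,f["cx"]],[0,fl,f["cy"]],[0,0,1.]])
def D(f): return np.array([f["k1"],0,0,0,0])
def world(f,px,z):
    p=cv2.undistortPoints(np.float64(px).reshape(-1,1,2),K(f),D(f)).reshape(-1,2)
    d=np.c_[p,np.ones(len(p))]@np.array(f["R"]); c=-np.array(f["R"]).T@np.array(f["t"])
    return (c+d*((z-c[2])/d[:,2])[:,None])[:,:2]
def proj(f,X):
    return cv2.projectPoints(np.float64(X).reshape(-1,1,3),cv2.Rodrigues(np.array(f["R"]))[0],np.array(f["t"]),K(f),D(f))[0].reshape(-1,2)
def rect(f,mask,z):
    # centre, sides, angle of the min-area rectangle of a mask's points lifted to height z
    ys,xs=np.nonzero(mask); w=world(f,np.c_[xs,ys],z)*1000
    (c,s,a)=cv2.minAreaRect(w.astype(np.float32)); return np.round(c),np.round(s),round(a,1)
E
python3 - <<'E'
from h import *
f=optics.grab_frame("top"); im=f["frame"]; g=cv2.cvtColor(im,cv2.COLOR_BGR2GRAY)
for n,z in (("cart_a",.105),("caddy",.03),("spent_tray",.03),("dock",.02),("jar_left",.042),("bowl",.045)):
    for m in optics.masks_of(n,"top"): print(n,round(m["p"],2),m["rect"],rect(f,m["region"],z))
# caps at z .123
for u,v in ((259,249),(297,256),(351,253)):
    y0,x0=v-16,u-22; w=g[y0:v+16,x0:u+22]; k=np.zeros(g.shape,bool); k[v-16:v+16,u-22:u+22]=w<40
    nl,l,st,c=cv2.connectedComponentsWithStats(k.astype(np.uint8)); i=l[v,u]
    print("cap",st[i],c[i],world(f,[c[i]],.123)*1000)
k=np.zeros(g.shape,np.uint8); k[230:280,145:195]=(g[230:280,145:195]<40)
nl,l,st,c=cv2.connectedComponentsWithStats(k); i=1+np.argmax(st[1:,4]); print("collar",st[i],rect(f,l==i,.026))
cv2.imwrite("pics/crop1.png",cv2.convertScaleAbs(cv2.resize(im[185:295,130:480],None,fx=2.28,fy=2.28,interpolation=cv2.INTER_CUBIC),alpha=1.4))
s=optics.grab_frame("scene")
for n,z in (("cart_a",.105),):
    for m in optics.masks_of(n,"scene"): print(n,round(m["p"],2),m["rect"])
big=cv2.resize(im[228:282,230:375],None,fx=5.5,fy=5.5,interpolation=cv2.INTER_CUBIC)
cv2.imwrite("pics/crop1.png",cv2.convertScaleAbs(big,alpha=1.3))
E
```

```text
cart_a 0.88 [285.4, 243.6, 24.0, 25.3] (array([507.,  22.]), array([56., 59.]), 89.8)
cart_a 0.84 [333.6, 242.0, 30.2, 20.2] (array([ 513., -108.]), array([57., 61.]), 15.4)
cart_a 0.77 [246.4, 236.1, 28.7, 30.1] (array([522., 110.]), array([65., 60.]), 84.6)
cart_a 0.59 [318.5, 186.8, 32.6, 29.5] (array([645., -69.]), array([63., 66.]), 44.3)
caddy 0.84 [234.3, 230.4, 135.4, 45.3] (array([519.,  12.]), array([112., 340.]), 1.4)
caddy 0.5 [336.7, 239.6, 27.0, 26.3] (array([ 517., -114.]), array([62., 66.]), 14.6)
spent_tray 0.84 [434.5, 298.5, 63.6, 69.4] (array([ 312., -409.]), array([138., 145.]), 74.1)
spent_tray 0.74 [234.0, 228.1, 138.2, 49.3] (array([517.,  12.]), array([116., 340.]), 2.4)
spent_tray 0.68 [419.1, 229.7, 49.5, 54.1] (array([ 513., -355.]), array([133., 143.]), 88.7)
dock 0.81 [141.2, 214.6, 56.8, 64.4] (array([544., 355.]), array([166., 133.]), 6.0)
jar_left 0.76 [202.4, 247.1, 14.5, 18.5] (array([516., 243.]), array([42., 41.]), 45.1)
bowl 0.7 [251.0, 145.4, 45.4, 40.1] (array([744.,  90.]), array([106., 107.]), 89.9)
bowl 0.41 [246.8, 236.1, 28.8, 29.0] (array([526., 117.]), array([66., 62.]), 84.0)
bowl 0.25 [143.8, 212.6, 50.6, 62.8] (array([543., 351.]), array([160., 129.]), 5.6)
cap [250 242  17  16 138] [257.56521739 248.89130435] [[525.78634574 115.31944432]]
cap [     0      0    640    480 307051] [319.51367037 239.49242308] [[547.82515238 -34.21373498]]
cap [     0      0    640    480 307049] [319.48371433 239.49340333] [[547.82310931 -34.1414383 ]]
collar [153 238  36  36 515] (array([516., 351.]), array([86., 88.]), 5.8)
cart_a 0.68 [247.7, 224.7, 38.3, 51.5]
cart_a 0.67 [300.8, 202.0, 39.2, 53.1]
cart_a 0.66 [342.5, 188.1, 29.3, 53.9]
cart_a 0.57 [302.8, 254.0, 32.0, 57.2]
```

View pics/crop1.png

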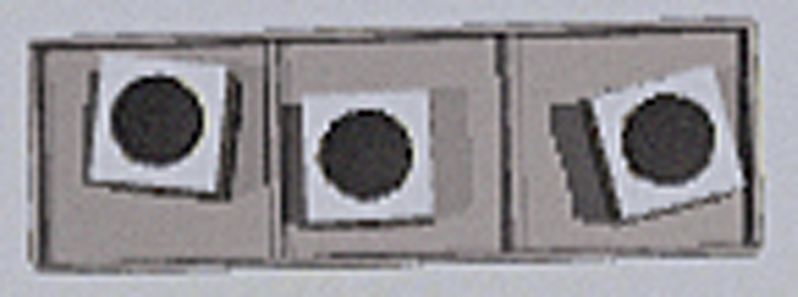

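The crop confirms three white cartridges with black caps, each slightly turned. Next I measure their tops accurately.

```bash
cat > tops.py <<'E'
from h import *
f=optics.grab_frame("top"); im=f["frame"]; g=cv2.cvtColor(im,cv2.COLOR_BGR2GRAY)
for u,v in ((259,249),(297,256),(351,253)):
    w=g[v-17:v+18,u-20:u+21]; t=np.zeros(g.shape,np.uint8)
    t[v-17:v+18,u-20:u+21]=(w>165); n,l,st,c=cv2.connectedComponentsWithStats(t); i=1+np.argmax(st[1:,4])
    cap=np.zeros(g.shape,np.uint8); cap[v-6:v+7,u-7:u+8]=g[v-6:v+7,u-7:u+8]<70; m=cv2.moments(cap,True)
    print("top",np.percentile(w,[10,50,90]),st[i],rect(f,l==i,.105),"cap",world(f,[[m["m10"]/m["m00"],m["m01"]/m["m00"]]],.123)*1000)
s=optics.grab_frame("scene"); 
gs=cv2.cvtColor(s["frame"],cv2.COLOR_BGR2GRAY)
for u,v in ((270,232),(320,208),(357,197)):
    k=(gs<45).astype(np.uint8); k[:v-9]=0;k[v+10:]=0;k[:,:u-12]=0;k[:,u+13:]=0
    n,l,st,c=cv2.connectedComponentsWithStats(k); i=1+np.argmax(st[1:,4]); print("scene cap",st[i],world(s,[c[i]],.118)*1000)
k=(gs<45).astype(np.uint8); k[:175]=0;k[212:]=0;k[:,:398]=0;k[:,455:]=0
n,l,st,c=cv2.connectedComponentsWithStats(k); i=1+np.argmax(st[1:,4]); print("scene collar",st[i],rect(s,l==i,.026))
E
python3 tops.py
```

```text
top [ 35. 110. 150.] [249 248   1   1   1] (array([529., 138.]), array([0., 0.]), 0.0) cap [[525.23171725 112.85319675]]Traceback (most recent call last):
  File "tops.py", line 5, in <module>
    t[v-17:v+18,u-20:u+21]=(w>165); n,l,st,c=cv2.connectedComponentsWithStats(t); i=1+np.argmax(st[1:,4])
                                                                                      ~~~~~~~~~^^^^^^^^^^
    return _wrapfunc(a, 'argmax', axis=axis, out=out, **kwds)
    return bound(*args, **kwds)
ValueError: attempt to get argmax of an empty sequence
```

```bash
sed -i 's/w>165/w>138/' tops.py; python3 tops.py
```

```text
top [ 35. 109. 150.] [247 238  24  25 261] (array([525., 115.]), array([55., 55.]), 84.3) cap [[525.23171725 112.85319675]]
top [ 39. 112. 149.] [285 245  24  23 267] (array([509.,  22.]), array([56., 54.]), 89.9) cap [[508.54625996  21.24356373]]
top [ 40. 116. 150.] [338 240  27  27 260] (array([ 515., -111.]), array([56., 55.]), 14.7) cap [[ 514.81570394 -109.93758458]]
scene cap [262 224  17  17 246] [[ 517.34589058 -112.95979499]]
scene cap [308 199  20  17 247] [[507.22074112  18.69424226]]
scene cap [349 190  16  15 203] [[527.15573208 111.96055585]]
scene collar [403 176  47  34 634] (array([525., 342.]), array([ 95., 100.]), 5.5)
```

```bash
python3 -m handwheel '[{"dx":5.5,"dy":-4.25,"claw":100},{"dx":5.5,"dy":-4.25},{"dx":5.5,"dy":-4.25},{"dx":5.5,"dy":-4.25},{"dx":5.5,"dy":-4.25},{"dx":5.5,"dy":-4.25},{"dx":5.5,"dy":-4.25},{"dx":5.5,"dy":-4.25}]' 60 && python3 -m handwheel '[{"wz":-0.184},{"wz":-0.184},{"wz":-0.184},{"wz":-0.184},{"wz":-0.184},{"wz":-0.184},{"wz":-0.184},{"wz":-0.184}]'
cat > go.py <<'E'
# go.py x y yaw_deg [z]: shift in tool axes (cm) and wz needed now
import sys; from h import *
from scipy.spatial.transform import Rotation as Ro
s=monitor.observe(); R=Ro.from_euler("xyz",s["tool_rot"]); a=list(map(float,sys.argv[1:]))
T=Ro.from_euler("xyz",[np.pi,0,np.radians(a[2])])
p=s["position"]; d=np.array([a[0],a[1],a[3] if len(a)>3 else p[2]])-p
print("shift cm",np.round(100*R.inv().apply(d),2),"turn",np.round((R.inv()*T).as_rotvec(),3),"t",round(s["clock"],2),"pos",p.round(4),"rot",s["tool_rot"].round(3),"q7",s["qpos"][6].round(2),"F",s["force"].round(2),"w",round(s["grip_width"],4),"ff",round(s["finger_force"],1))
E
python3 go.py 0.515 -0.111 104.7 0.066
```

```text
shift cm [ 44.38 -34.11  16.53] turn [-0.     0.    -1.471] t 0.7 pos [ 0.2183 -0.5856  0.2313] rot [-3.142  0.     0.357] q7 -0.11 F [-0.48 -0.37  0.24] w 0.0854 ff 0.0schema error: expected keys dx, dy, dz, wx, wy, wz, claw
```

```bash
python3 -m handwheel '[{"dx":5.5,"dy":-4.2,"dz":0,"wx":0,"wy":0,"wz":0,"claw":100},{"dx":5.5,"dy":-4.2,"dz":0,"wx":0,"wy":0,"wz":0,"claw":100},{"dx":5.5,"dy":-4.2,"dz":0,"wx":0,"wy":0,"wz":0,"claw":100},{"dx":5.5,"dy":-4.2,"dz":0,"wx":0,"wy":0,"wz":0,"claw":100},{"dx":5.5,"dy":-4.2,"dz":0,"wx":0,"wy":0,"wz":0,"claw":100},{"dx":5.5,"dy":-4.2,"dz":0,"wx":0,"wy":0,"wz":0,"claw":100},{"dx":5.5,"dy":-4.2,"dz":0,"wx":0,"wy":0,"wz":0,"claw":100},{"dx":5.5,"dy":-4.2,"dz":0,"wx":0,"wy":0,"wz":0,"claw":100}]' 60 && python3 -m handwheel '[{"dx":0,"dy":0,"dz":0,"wx":0,"wy":0,"wz":-0.184,"claw":100},{"dx":0,"dy":0,"dz":0,"wx":0,"wy":0,"wz":-0.184,"claw":100},{"dx":0,"dy":0,"dz":0,"wx":0,"wy":0,"wz":-0.184,"claw":100},{"dx":0,"dy":0,"dz":0,"wx":0,"wy":0,"wz":-0.184,"claw":100},{"dx":0,"dy":0,"dz":0,"wx":0,"wy":0,"wz":-0.184,"claw":100},{"dx":0,"dy":0,"dz":0,"wx":0,"wy":0,"wz":-0.184,"claw":100},{"dx":0,"dy":0,"dz":0,"wx":0,"wy":0,"wz":-0.184,"claw":100},{"dx":0,"dy":0,"dz":0,"wx":0,"wy":0,"wz":-0.184,"claw":100}]'
python3 go.py 0.515 -0.111 104.7 0.066
```

```text
clock: 1.7
position: [0.4856, -0.1608, 0.2316]
tool_rot: [3.141, -0.001, 0.357]
force: [1.2, -0.5, -0.3]
grip_width: 0.0854
finger_force: 0.0
clock: 2.7
position: [0.4847, -0.1625, 0.2314]
tool_rot: [3.141, 0.0, 1.835]
force: [-0.5, 0.7, 0.3]
grip_width: 0.0858
finger_force: 0.0
shift cm [ 4.19  4.27 16.54] turn [0.    0.    0.007] t 2.7 pos [ 0.4847 -0.1625  0.2314] rot [3.141 0.    1.835] q7 0.25 F [-0.48  0.66  0.32] w 0.0858 ff 0.0
```

```bash
python3 -m handwheel '[{"dx":4.2,"dy":4.3,"dz":0,"wx":0,"wy":0,"wz":0.007,"claw":100},{"dx":0,"dy":0,"dz":4.5,"wx":0,"wy":0,"wz":0,"claw":100},{"dx":0,"dy":0,"dz":4.5,"wx":0,"wy":0,"wz":0,"claw":100},{"dx":0,"dy":0,"dz":4.5,"wx":0,"wy":0,"wz":0,"claw":100},{"dx":0,"dy":0,"dz":3,"wx":0,"wy":0,"wz":0,"claw":100},{"dx":0,"dy":0,"dz":0,"wx":0,"wy":0,"wz":0,"claw":100}]' 60; python3 go.py 0.515 -0.111 104.7 0.066
python3 -m handwheel '[{"dx":0,"dy":0,"dz":0,"wx":0,"wy":0,"wz":0,"claw":0},{"dx":0,"dy":0,"dz":0,"wx":0,"wy":0,"wz":0,"claw":0},{"dx":0,"dy":0,"dz":0,"wx":0,"wy":0,"wz":0,"claw":0},{"dx":0,"dy":0,"dz":0,"wx":0,"wy":0,"wz":0,"claw":0},{"dx":0,"dy":0,"dz":0,"wx":0,"wy":0,"wz":0,"claw":0}]'
```

```text
clock: 3.45
position: [0.5145, -0.1106, 0.0649]
tool_rot: [-3.139, -0.001, 1.822]
force: [0.4, 1.0, -0.3]
grip_width: 0.0855
finger_force: 0.0
shift cm [-0.05  0.04 -0.11] turn [-0.003 -0.001 -0.005] t 3.45 pos [ 0.5145 -0.1106  0.0649] rot [-3.139e+00 -1.000e-03  1.822e+00] q7 -0.03 F [ 0.35  0.99 -0.26] w 0.0855 ff 0.0
clock: 4.08
position: [0.5164, -0.1112, 0.0679]
tool_rot: [3.14, 0.001, 1.821]
force: [-1.4, -0.4, 8.3]
grip_width: 0.0556
finger_force: 63.7
```

```bash
python3 -m handwheel '[{"dx":0,"dy":0,"dz":-2,"wx":0,"wy":0,"wz":0,"claw":0},{"dx":0,"dy":0,"dz":-3,"wx":0,"wy":0,"wz":0,"claw":0},{"dx":0,"dy":0,"dz":0,"wx":0,"wy":0,"wz":0,"claw":0},{"dx":0,"dy":0,"dz":0,"wx":0,"wy":0,"wz":0,"claw":0},{"dx":0,"dy":0,"dz":0,"wx":0,"wy":0,"wz":0,"claw":0}]'; python3 -m handwheel '[{"dx":0,"dy":0,"dz":0,"wx":0,"wy":0,"wz":0,"claw":0}]'; python3 -m handwheel '[{"dx":0,"dy":0,"dz":0,"wx":0,"wy":0,"wz":0,"claw":0}]'
```

```text
clock: 4.7
position: [0.5151, -0.1109, 0.1156]
tool_rot: [-3.141, -0.0, 1.822]
force: [-0.6, -0.0, -3.9]
grip_width: 0.0554
finger_force: 67.6
clock: 4.82
position: [0.5153, -0.1109, 0.1157]
tool_rot: [-3.141, -0.0, 1.822]
force: [-0.2, 0.1, -4.0]
grip_width: 0.0553
finger_force: 67.6
clock: 4.95
position: [0.5154, -0.1108, 0.116]
tool_rot: [-3.141, -0.0, 1.822]
force: [-0.0, 0.4, -4.0]
grip_width: 0.0552
finger_force: 67.6
```

R weighs about 4.0 N, so it is the half-used one. I put it straight back.

```bash
python3 -m handwheel '[{"dx":0,"dy":0,"dz":2.5,"wx":0,"wy":0,"wz":0,"claw":0},{"dx":0,"dy":0,"dz":1.5,"wx":0,"wy":0,"wz":0,"claw":0},{"dx":0,"dy":0,"dz":0.3,"wx":0,"wy":0,"wz":0,"claw":0},{"dx":0,"dy":0,"dz":0.3,"wx":0,"wy":0,"wz":0,"claw":0},{"dx":0,"dy":0,"dz":0.2,"wx":0,"wy":0,"wz":0,"claw":0},{"dx":0,"dy":0,"dz":0,"wx":0,"wy":0,"wz":0,"claw":0}]'; python3 go.py 0.515 -0.111 104.7 0.066
```

```text
clock: 5.7
position: [0.5156, -0.111, 0.0685]
tool_rot: [3.141, 0.0, 1.822]
force: [0.3, -0.0, -4.3]
grip_width: 0.0552
finger_force: 67.6
shift cm [ 0.01 -0.06  0.25] turn [ 0.     0.    -0.006] t 5.7 pos [ 0.5156 -0.111   0.0685] rot [3.141 0.    1.822] q7 -0.03 F [ 0.34 -0.01 -4.33] w 0.0552 ff 67.6
```

```bash
python3 -m handwheel '[{"dx":0,"dy":0,"dz":0.1,"wx":0,"wy":0,"wz":0,"claw":0},{"dx":0,"dy":0,"dz":0.05,"wx":0,"wy":0,"wz":0,"claw":0},{"dx":0,"dy":0,"dz":0,"wx":0,"wy":0,"wz":0,"claw":0}]'
```

```text
clock: 6.08
position: [0.5158, -0.111, 0.068]
tool_rot: [3.141, 0.001, 1.822]
force: [-7.9, 0.8, 20.4]
grip_width: 0.0553
finger_force: 70.5
```

```bash
python3 -m handwheel '[{"dx":0,"dy":0,"dz":-0.05,"wx":0,"wy":0,"wz":0,"claw":100},{"dx":0,"dy":0,"dz":0,"wx":0,"wy":0,"wz":0,"claw":100},{"dx":0,"dy":0,"dz":0,"wx":0,"wy":0,"wz":0,"claw":100},{"dx":0,"dy":0,"dz":0,"wx":0,"wy":0,"wz":0,"claw":100},{"dx":0,"dy":0,"dz":-4,"wx":0,"wy":0,"wz":0,"claw":100},{"dx":0,"dy":0,"dz":-5,"wx":0,"wy":0,"wz":0,"claw":100},{"dx":0,"dy":0,"dz":0,"wx":0,"wy":0,"wz":0.13,"claw":100},{"dx":0,"dy":0,"dz":0,"wx":0,"wy":0,"wz":0.126,"claw":100}]'; python3 go.py 0.509 0.0215 90 0.066
```

```text
clock: 7.08
position: [0.5157, -0.1112, 0.1579]
tool_rot: [3.141, 0.0, 1.561]
force: [0.3, 0.9, -1.6]
grip_width: 0.0856
finger_force: 0.0
shift cm [13.26 -0.8   9.18] turn [ 0.001  0.    -0.01 ] t 7.08 pos [ 0.5157 -0.1112  0.1579] rot [3.141 0.    1.561] q7 -0.17 F [ 0.34  0.9  -1.56] w 0.0856 ff 0.0
```

```bash
python3 -m handwheel '[{"dx":4.4,"dy":-0.25,"dz":0,"wx":0,"wy":0,"wz":-0.01,"claw":100},{"dx":4.4,"dy":-0.25,"dz":0,"wx":0,"wy":0,"wz":0,"claw":100},{"dx":4.45,"dy":-0.25,"dz":0,"wx":0,"wy":0,"wz":0,"claw":100},{"dx":0,"dy":0,"dz":0,"wx":0,"wy":0,"wz":0,"claw":100},{"dx":0,"dy":0,"dz":3.2,"wx":0,"wy":0,"wz":0,"claw":100},{"dx":0,"dy":0,"dz":3.2,"wx":0,"wy":0,"wz":0,"claw":100},{"dx":0,"dy":0,"dz":2.7,"wx":0,"wy":0,"wz":0,"claw":100},{"dx":0,"dy":0,"dz":0,"wx":0,"wy":0,"wz":0,"claw":100}]' 60; python3 go.py 0.509 0.0215 90 0.066
python3 -m handwheel '[{"dx":0,"dy":0,"dz":0,"wx":0,"wy":0,"wz":0,"claw":0},{"dx":0,"dy":0,"dz":0,"wx":0,"wy":0,"wz":0,"claw":0},{"dx":0,"dy":0,"dz":0,"wx":0,"wy":0,"wz":0,"claw":0},{"dx":0,"dy":0,"dz":0,"wx":0,"wy":0,"wz":0,"claw":0},{"dx":0,"dy":0,"dz":0,"wx":0,"wy":0,"wz":0,"claw":0}]'
```

```text
clock: 8.07
position: [0.5068, 0.0208, 0.065]
tool_rot: [-3.138, 0.0, 1.575]
force: [-0.0, 0.5, 0.5]
grip_width: 0.0852
finger_force: 0.0
shift cm [ 0.06  0.22 -0.1 ] turn [-0.003  0.     0.005] t 8.07 pos [0.5068 0.0208 0.065 ] rot [-3.138  0.     1.575] q7 -0.52 F [-0.01  0.5   0.47] w 0.0852 ff 0.0
clock: 8.7
position: [0.5088, 0.0214, 0.0677]
tool_rot: [3.139, 0.0, 1.575]
force: [0.9, -0.3, 6.4]
grip_width: 0.0557
finger_force: 61.4
```

```bash
python3 -m handwheel '[{"dx":0,"dy":0,"dz":-2,"wx":0,"wy":0,"wz":0,"claw":0},{"dx":0,"dy":0,"dz":-3,"wx":0,"wy":0,"wz":0,"claw":0},{"dx":0,"dy":0,"dz":0,"wx":0,"wy":0,"wz":0,"claw":0},{"dx":0,"dy":0,"dz":0,"wx":0,"wy":0,"wz":0,"claw":0},{"dx":0,"dy":0,"dz":0,"wx":0,"wy":0,"wz":0,"claw":0}]'; python3 -m handwheel '[{"dx":0,"dy":0,"dz":0,"wx":0,"wy":0,"wz":0,"claw":0}]'
```

```text
clock: 9.32
position: [0.5075, 0.0215, 0.1158]
tool_rot: [-3.141, 0.0, 1.576]
force: [0.8, -1.0, -1.6]
grip_width: 0.0556
finger_force: 63.3
clock: 9.45
position: [0.5075, 0.0216, 0.1158]
tool_rot: [-3.141, -0.0, 1.576]
force: [-0.1, 0.4, -1.4]
grip_width: 0.0559
finger_force: 63.3
```

M weighs about 1.5 N, so it is the spent one and goes to the steel tray at (0.513, -0.355).

```bash
python3 -m handwheel '[{"dx":0,"dy":0,"dz":-5,"wx":0,"wy":0,"wz":0,"claw":0},{"dx":0,"dy":0,"dz":-5.5,"wx":0,"wy":0,"wz":0,"claw":0},{"dx":-3,"dy":0,"dz":0,"wx":0,"wy":0,"wz":0,"claw":0},{"dx":-5,"dy":0,"dz":0,"wx":0,"wy":0,"wz":0,"claw":0},{"dx":-5.5,"dy":0,"dz":0,"wx":0,"wy":0,"wz":0,"claw":0},{"dx":-5.5,"dy":0,"dz":0,"wx":0,"wy":0,"wz":0,"claw":0},{"dx":-5.5,"dy":0,"dz":0,"wx":0,"wy":0,"wz":0,"claw":0},{"dx":-5.5,"dy":0,"dz":0,"wx":0,"wy":0,"wz":0,"claw":0}]'; python3 -m handwheel '[{"dx":-4.5,"dy":0,"dz":0,"wx":0,"wy":0,"wz":0,"claw":0},{"dx":-3,"dy":-0.3,"dz":0,"wx":0,"wy":0,"wz":0,"claw":0},{"dx":0,"dy":0,"dz":0,"wx":0,"wy":0,"wz":0,"claw":0}]'; python3 go.py 0.513 -0.355 90 0.068
```

```text
clock: 10.45
position: [0.509, -0.2801, 0.221]
tool_rot: [-3.141, -0.0, 1.576]
force: [0.4, 0.3, -1.4]
grip_width: 0.0555
finger_force: 65.0
clock: 10.82
position: [0.5056, -0.3557, 0.2203]
tool_rot: [-3.14, -0.0, 1.572]
force: [0.0, -0.4, -1.7]
grip_width: 0.0559
finger_force: 64.9
shift cm [ 0.07  0.76 15.23] turn [-0.001 -0.     0.002] t 10.82 pos [ 0.5056 -0.3557  0.2203] rot [-3.14  -0.     1.572] q7 0.33 F [ 0.04 -0.36 -1.66] w 0.0559 ff 64.9
```

```bash
python3 -m handwheel '[{"dx":0,"dy":0.7,"dz":3,"wx":0,"wy":0,"wz":0,"claw":0},{"dx":0,"dy":0,"dz":5,"wx":0,"wy":0,"wz":0,"claw":0},{"dx":0,"dy":0,"dz":4.5,"wx":0,"wy":0,"wz":0,"claw":0},{"dx":0,"dy":0,"dz":1.5,"wx":0,"wy":0,"wz":0,"claw":0},{"dx":0,"dy":0,"dz":0.5,"wx":0,"wy":0,"wz":0,"claw":0},{"dx":0,"dy":0,"dz":0.3,"wx":0,"wy":0,"wz":0,"claw":0},{"dx":0,"dy":0,"dz":0,"wx":0,"wy":0,"wz":0,"claw":0}]'; python3 go.py 0.513 -0.355 90 0.068
```

```text
clock: 11.7
position: [0.5142, -0.3537, 0.0744]
tool_rot: [3.14, 0.001, 1.576]
force: [-1.0, -0.2, -0.3]
grip_width: 0.0558
finger_force: 64.8
shift cm [-0.13 -0.12  0.64] turn [0.001 0.001 0.005] t 11.7 pos [ 0.5142 -0.3537  0.0744] rot [3.140e+00 1.000e-03 1.576e+00] q7 0.25 F [-0.97 -0.24 -0.31] w 0.0558 ff 64.8
```

```bash
python3 -m handwheel '[{"dx":0,"dy":0,"dz":0.25,"wx":0,"wy":0,"wz":0,"claw":0},{"dx":0,"dy":0,"dz":0,"wx":0,"wy":0,"wz":0,"claw":0}]';python3 -m handwheel '[{"dx":0,"dy":0,"dz":0.15,"wx":0,"wy":0,"wz":0,"claw":0},{"dx":0,"dy":0,"dz":0,"wx":0,"wy":0,"wz":0,"claw":0}]'; python3 -m handwheel '[{"dx":0,"dy":0,"dz":0.1,"wx":0,"wy":0,"wz":0,"claw":0},{"dx":0,"dy":0,"dz":0,"wx":0,"wy":0,"wz":0,"claw":0}]'
```

```text
clock: 11.95
position: [0.5137, -0.3535, 0.071]
tool_rot: [3.141, 0.0, 1.576]
force: [-0.1, -0.2, -2.4]
grip_width: 0.0558
finger_force: 64.8
clock: 12.2
position: [0.5136, -0.3534, 0.0692]
tool_rot: [-3.142, -0.0, 1.576]
force: [0.4, -0.7, -2.2]
grip_width: 0.056
finger_force: 64.8
clock: 12.45
position: [0.5136, -0.3534, 0.0682]
tool_rot: [-3.141, -0.0, 1.576]
force: [0.2, -0.8, -1.9]
grip_width: 0.0557
finger_force: 64.8
```

```bash
python3 -m handwheel '[{"dx":0,"dy":0,"dz":0.05,"wx":0,"wy":0,"wz":0,"claw":0},{"dx":0,"dy":0,"dz":0,"wx":0,"wy":0,"wz":0,"claw":0}]';python3 -m handwheel '[{"dx":0,"dy":0,"dz":0.05,"wx":0,"wy":0,"wz":0,"claw":0},{"dx":0,"dy":0,"dz":0,"wx":0,"wy":0,"wz":0,"claw":0}]'
```

```text
clock: 12.7
position: [0.5137, -0.3534, 0.0678]
tool_rot: [3.141, 0.0, 1.576]
force: [-0.8, -0.7, -1.2]
grip_width: 0.0557
finger_force: 64.9
clock: 12.95
position: [0.5137, -0.3535, 0.0677]
tool_rot: [3.141, 0.0, 1.576]
force: [-1.2, 1.6, 6.6]
grip_width: 0.0555
finger_force: 64.7
```

```bash
python3 -m handwheel '[{"dx":0,"dy":0,"dz":0,"wx":0,"wy":0,"wz":0,"claw":100},{"dx":0,"dy":0,"dz":0,"wx":0,"wy":0,"wz":0,"claw":100},{"dx":0,"dy":0,"dz":0,"wx":0,"wy":0,"wz":0,"claw":100},{"dx":0,"dy":0,"dz":0,"wx":0,"wy":0,"wz":0,"claw":100},{"dx":0,"dy":0,"dz":-4,"wx":0,"wy":0,"wz":0,"claw":100},{"dx":0,"dy":0,"dz":-6,"wx":0,"wy":0,"wz":0,"claw":100},{"dx":3,"dy":0,"dz":0,"wx":0,"wy":0,"wz":0,"claw":100},{"dx":5.5,"dy":0,"dz":0,"wx":0,"wy":0,"wz":0,"claw":100}]'; python3 -m handwheel '[{"dx":5.5,"dy":0,"dz":0,"wx":0,"wy":0,"wz":0,"claw":100},{"dx":5.5,"dy":0,"dz":0,"wx":0,"wy":0,"wz":0,"claw":100},{"dx":5.5,"dy":0,"dz":0,"wx":0,"wy":0,"wz":0,"claw":100},{"dx":5.5,"dy":0,"dz":0,"wx":0,"wy":0,"wz":0,"claw":100},{"dx":5.5,"dy":0,"dz":0,"wx":0,"wy":0,"wz":0,"claw":100},{"dx":5.5,"dy":0,"dz":0,"wx":0,"wy":0,"wz":0,"claw":100},{"dx":3,"dy":0,"dz":0,"wx":0,"wy":0,"wz":0.105,"claw":100},{"dx":0,"dy":0,"dz":0,"wx":0,"wy":0,"wz":0,"claw":100}]';  python3 go.py 0.526 0.114 84.3 0.066
```

```text
clock: 13.95
position: [0.5131, -0.2691, 0.1678]
tool_rot: [3.14, 0.001, 1.573]
force: [1.6, 0.7, 0.2]
grip_width: 0.0853
finger_force: 0.0
clock: 14.95
position: [0.5112, 0.0941, 0.1674]
tool_rot: [3.141, -0.001, 1.474]
force: [0.4, 0.2, 0.8]
grip_width: 0.0853
finger_force: 0.0
shift cm [ 2.11  1.27 10.15] turn [ 0.    -0.001  0.002] t 14.95 pos [0.5112 0.0941 0.1674] rot [ 3.141e+00 -1.000e-03  1.474e+00] q7 -0.63 F [0.36 0.17 0.78] w 0.0853 ff 0.0
```

```bash
python3 -m handwheel '[{"dx":2.1,"dy":1.3,"dz":0,"wx":0,"wy":0,"wz":0,"claw":100},{"dx":0,"dy":0,"dz":0,"wx":0,"wy":0,"wz":0,"claw":100},{"dx":0,"dy":0,"dz":3.5,"wx":0,"wy":0,"wz":0,"claw":100},{"dx":0,"dy":0,"dz":3.5,"wx":0,"wy":0,"wz":0,"claw":100},{"dx":0,"dy":0,"dz":3.1,"wx":0,"wy":0,"wz":0,"claw":100},{"dx":0,"dy":0,"dz":0,"wx":0,"wy":0,"wz":0,"claw":100}]' 80; python3 go.py 0.526 0.114 84.3 0.066; python3 -m handwheel '[{"dx":0,"dy":0,"dz":0,"wx":0,"wy":0,"wz":0,"claw":0},{"dx":0,"dy":0,"dz":0,"wx":0,"wy":0,"wz":0,"claw":0},{"dx":0,"dy":0,"dz":0,"wx":0,"wy":0,"wz":0,"claw":0},{"dx":0,"dy":0,"dz":0,"wx":0,"wy":0,"wz":0,"claw":0},{"dx":0,"dy":0,"dz":0,"wx":0,"wy":0,"wz":0,"claw":0}]'; python3 -m handwheel '[{"dx":0,"dy":0,"dz":-2,"wx":0,"wy":0,"wz":0,"claw":0},{"dx":0,"dy":0,"dz":-3,"wx":0,"wy":0,"wz":0,"claw":0},{"dx":0,"dy":0,"dz":-3,"wx":0,"wy":0,"wz":0,"claw":0},{"dx":0,"dy":0,"dz":0,"wx":0,"wy":0,"wz":0,"claw":0},{"dx":0,"dy":0,"dz":0,"wx":0,"wy":0,"wz":0,"claw":0},{"dx":0,"dy":0,"dz":0,"wx":0,"wy":0,"wz":0,"claw":0}]';  python3 go.py 0.516 0.351 95.8 0.15
```

```text
clock: 15.7
position: [0.5251, 0.1098, 0.0648]
tool_rot: [-3.138, 0.002, 1.471]
force: [-0.1, -0.2, -0.6]
grip_width: 0.0854
finger_force: 0.0
shift cm [ 0.43  0.04 -0.12] turn [-0.003  0.002 -0.001] t 15.7 pos [0.5251 0.1098 0.0648] rot [-3.138e+00  2.000e-03  1.471e+00] q7 -0.74 F [-0.09 -0.21 -0.63] w 0.0854 ff 0.0
clock: 16.32
position: [0.5269, 0.111, 0.0678]
tool_rot: [3.14, -0.0, 1.471]
force: [-3.9, -0.9, 10.0]
grip_width: 0.0553
finger_force: 84.1
clock: 17.08
position: [0.5259, 0.111, 0.1452]
tool_rot: [-3.14, 0.001, 1.471]
force: [0.8, 0.7, -7.3]
grip_width: 0.055
finger_force: 90.4
shift cm [23.78 -3.38 -0.49] turn [-0.002  0.    -0.201] t 17.07 pos [0.5259 0.111  0.1452] rot [-3.140e+00  1.000e-03  1.471e+00] q7 -0.68 F [ 0.77  0.7  -7.26] w 0.055 ff 90.4
```

L weighs 7.3 N, so it is the full one and goes to the dock.

```bash
python3 -m handwheel '[{"dx":3,"dy":-0.48,"dz":0,"wx":0,"wy":0,"wz":0,"claw":0},{"dx":5,"dy":-0.7,"dz":0,"wx":0,"wy":0,"wz":0,"claw":0},{"dx":5,"dy":-0.7,"dz":0,"wx":0,"wy":0,"wz":0,"claw":0},{"dx":5,"dy":-0.7,"dz":0,"wx":0,"wy":0,"wz":0,"claw":0},{"dx":3.5,"dy":-0.5,"dz":0,"wx":0,"wy":0,"wz":0,"claw":0},{"dx":2.1,"dy":-0.3,"dz":0,"wx":0,"wy":0,"wz":-0.1,"claw":0},{"dx":0,"dy":0,"dz":0,"wx":0,"wy":0,"wz":-0.1,"claw":0},{"dx":0,"dy":0,"dz":0,"wx":0,"wy":0,"wz":0,"claw":0}]'; python3 - <<'E'
from h import *
for n,(x,y) in {"top":(170,250),"scene":(430,185)}.items():
    f=optics.grab_frame(n); c=f["frame"][y-60:y+60,x-60:x+60]
    cv2.imwrite(f"/tmp/{n}.png",c)
a=np.hstack([cv2.resize(cv2.imread(f"/tmp/{n}.png"),(400,400),interpolation=cv2.INTER_CUBIC) for n in("top","scene")]); cv2.imwrite("pics/dock1.png",a)
E
python3 go.py 0.516 0.349 95.8 0.15
```

```text
clock: 18.08
position: [0.516, 0.3491, 0.1451]
tool_rot: [-3.14, 0.001, 1.671]
force: [-0.3, 0.9, -7.9]
grip_width: 0.055
finger_force: 90.5
shift cm [ 0.02 -0.04 -0.44] turn [-0.001  0.001 -0.004] t 18.18 pos [0.5164 0.3488 0.1456] rot [-3.141e+00  1.000e-03  1.668e+00] q7 -0.87 F [-0.93 -0.2  -7.65] w 0.0554 ff 90.5
```

View pics/dock1.png

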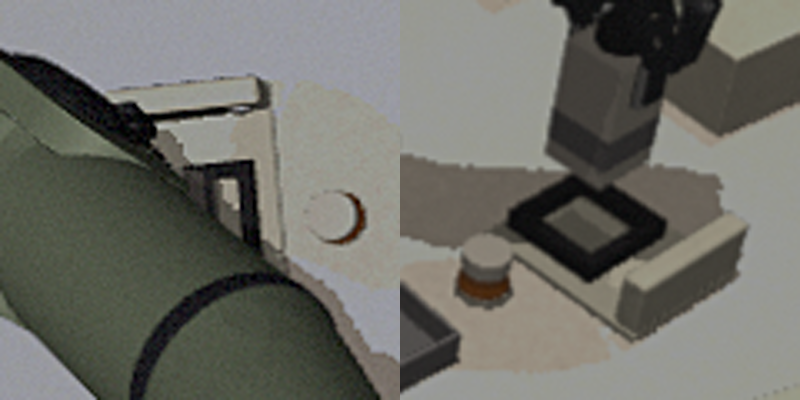

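The left half (top view) has the arm hiding the cartridge. The right half (scene) shows the cartridge's lower corners at about (548,150), (602,190) and (655,148), and the collar's outer corners at (508,217), (666,225) and (590,280). I compare both in the scene camera.

```bash
python3 - <<'E'
from h import *
f=optics.grab_frame("scene")
c=lambda P:[(370+(x-400)*.3,125+y*.3) for x,y in P]
print("cart corners",(world(f,c([(548,152),(602,190),(655,150)]),.0815)*1000).round(0))
print("collar corners L,R,B,T",(world(f,c([(508,217),(666,225),(590,280),(581,172)]),.026)*1000).round(0))
p=monitor.observe()["position"]
def sq(cx,cy,h,yaw): 
    a=np.radians(yaw); R=np.array([[np.cos(a),-np.sin(a)],[np.sin(a),np.cos(a)]]); return np.array([cx,cy])+(R@(h*np.array([[1,1],[1,-1],[-1,-1],[-1,1]])).T).T
print("expected cart",sq(516,351.5,28,5.8).round(0)); print("expected collar",sq(516,351,44,5.8).round(0))
cr=cv2.resize(f["frame"][150:240,375:475],None,fx=6,fy=6,interpolation=cv2.INTER_CUBIC)
def put(P,z,col):
    q=((proj(f,np.c_[P/1000,np.full(len(P),z)])+.5-[375,150])*6-.5).astype(int); cv2.polylines(cr,[q],True,col,1)
put(sq(516,351,44,5.8),.026,(0,255,0)); put(sq(516,351,32,5.8),.026,(0,255,0)); put(sq(516,351,28,5.8),.0815,(0,0,255))
cv2.imwrite("pics/dock2.png",cr)
E
```

```text
cart corners [[492. 323.]
 [549. 327.]
 [535. 393.]]
collar corners L,R,B,T [[488. 296.]
 [562. 393.]
 [578. 301.]
 [477. 381.]]
expected cart [[541. 382.]
 [547. 326.]
 [491. 321.]
 [485. 377.]]
expected collar [[555. 399.]
 [564. 312.]
 [477. 303.]
 [468. 390.]]
```

View pics/dock2.png

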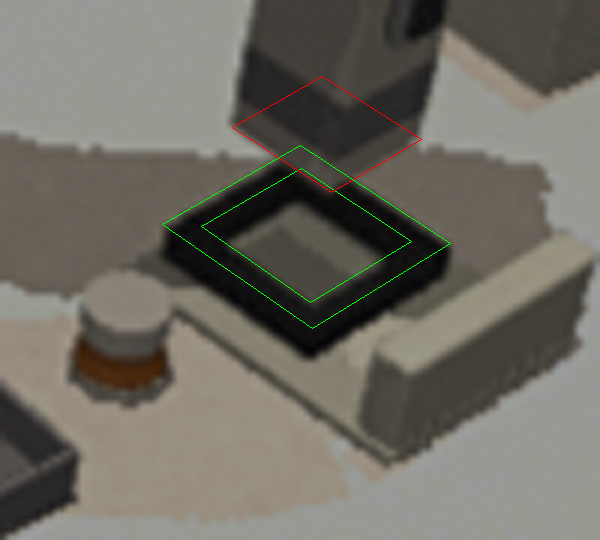

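The overlay agrees within about 2 mm: collar in green, cartridge underside in red. I descend and feel for contact.

```bash
python3 -m handwheel '[{"dx":0,"dy":0,"dz":2,"wx":0,"wy":0,"wz":-0.002,"claw":0},{"dx":0,"dy":0,"dz":2,"wx":0,"wy":0,"wz":0,"claw":0},{"dx":0,"dy":0,"dz":1,"wx":0,"wy":0,"wz":0,"claw":0},{"dx":0,"dy":0,"dz":0,"wx":0,"wy":0,"wz":0,"claw":0}]'; python3 -m handwheel '[{"dx":0,"dy":0,"dz":0.3,"wx":0,"wy":0,"wz":0,"claw":0},{"dx":0,"dy":0,"dz":0.3,"wx":0,"wy":0,"wz":0,"claw":0},{"dx":0,"dy":0,"dz":0.1,"wx":0,"wy":0,"wz":0,"claw":0},{"dx":0,"dy":0,"dz":0,"wx":0,"wy":0,"wz":0,"claw":0}]'
```

```text
clock: 18.73
position: [0.516, 0.3491, 0.0952]
tool_rot: [-3.14, 0.001, 1.673]
force: [-0.0, -0.3, -6.2]
grip_width: 0.0548
finger_force: 90.3
clock: 19.23
position: [0.5164, 0.3494, 0.0894]
tool_rot: [3.142, -0.0, 1.673]
force: [0.4, 0.0, -6.8]
grip_width: 0.055
finger_force: 90.4
```

```bash
python3 -m handwheel '[{"dx":0,"dy":0,"dz":0.15,"wx":0,"wy":0,"wz":0,"claw":0},{"dx":0,"dy":0,"dz":0.15,"wx":0,"wy":0,"wz":0,"claw":0},{"dx":0,"dy":0,"dz":0,"wx":0,"wy":0,"wz":0,"claw":0}]';  python3 -m handwheel '[{"dx":0,"dy":0,"dz":0.2,"wx":0,"wy":0,"wz":0,"claw":0},{"dx":0,"dy":0,"dz":0.2,"wx":0,"wy":0,"wz":0,"claw":0},{"dx":0,"dy":0,"dz":0,"wx":0,"wy":0,"wz":0,"claw":0}]'
```

```text
clock: 19.6
position: [0.5163, 0.3493, 0.0861]
tool_rot: [-3.141, 0.0, 1.673]
force: [0.2, 0.1, -7.7]
grip_width: 0.055
finger_force: 90.4
clock: 19.98
position: [0.5163, 0.3493, 0.0821]
tool_rot: [-3.141, 0.0, 1.673]
force: [0.4, -0.3, -6.7]
grip_width: 0.0551
finger_force: 90.4
```

It is inside the collar without contact. I continue down.

```bash
python3 -m handwheel '[{"dx":0,"dy":0,"dz":0.3,"wx":0,"wy":0,"wz":0,"claw":0},{"dx":0,"dy":0,"dz":0.3,"wx":0,"wy":0,"wz":0,"claw":0},{"dx":0,"dy":0,"dz":0.2,"wx":0,"wy":0,"wz":0,"claw":0},{"dx":0,"dy":0,"dz":0.1,"wx":0,"wy":0,"wz":0,"claw":0},{"dx":0,"dy":0,"dz":0,"wx":0,"wy":0,"wz":0,"claw":0}]';  python3 -m handwheel '[{"dx":0,"dy":0,"dz":0.07,"wx":0,"wy":0,"wz":0,"claw":0},{"dx":0,"dy":0,"dz":0,"wx":0,"wy":0,"wz":0,"claw":0}]';  python3 -m handwheel '[{"dx":0,"dy":0,"dz":0.05,"wx":0,"wy":0,"wz":0,"claw":0},{"dx":0,"dy":0,"dz":0,"wx":0,"wy":0,"wz":0,"claw":0}]'
```

```text
clock: 20.6
position: [0.5164, 0.3494, 0.0732]
tool_rot: [-3.141, 0.0, 1.673]
force: [0.5, -0.3, -6.9]
grip_width: 0.0554
finger_force: 90.4
clock: 20.85
position: [0.5164, 0.3494, 0.0726]
tool_rot: [-3.142, -0.0, 1.673]
force: [1.5, 0.2, -7.3]
grip_width: 0.055
finger_force: 90.4
clock: 21.1
position: [0.5164, 0.3494, 0.0721]
tool_rot: [-3.142, -0.0, 1.673]
force: [-0.4, -0.3, -5.7]
grip_width: 0.055
finger_force: 90.4
```

```bash
python3 -m handwheel '[{"dx":0,"dy":0,"dz":0.05,"wx":0,"wy":0,"wz":0,"claw":0},{"dx":0,"dy":0,"dz":0,"wx":0,"wy":0,"wz":0,"claw":0}]';  python3 -m handwheel '[{"dx":0,"dy":0,"dz":0.03,"wx":0,"wy":0,"wz":0,"claw":0},{"dx":0,"dy":0,"dz":0,"wx":0,"wy":0,"wz":0,"claw":0}]'
```

```text
clock: 21.35
position: [0.5164, 0.3494, 0.072]
tool_rot: [3.141, -0.0, 1.673]
force: [-3.1, -1.8, 4.6]
grip_width: 0.0551
finger_force: 91.5
clock: 21.6
position: [0.5164, 0.3495, 0.072]
tool_rot: [3.141, -0.0, 1.673]
force: [-5.0, -3.5, 10.2]
grip_width: 0.0554
finger_force: 92.4
```

```bash
python3 -m handwheel '[{"dx":0,"dy":0,"dz":-0.05,"wx":0,"wy":0,"wz":0,"claw":100},{"dx":0,"dy":0,"dz":0,"wx":0,"wy":0,"wz":0,"claw":100},{"dx":0,"dy":0,"dz":0,"wx":0,"wy":0,"wz":0,"claw":100},{"dx":0,"dy":0,"dz":0,"wx":0,"wy":0,"wz":0,"claw":100},{"dx":0,"dy":0,"dz":-3,"wx":0,"wy":0,"wz":0,"claw":100},{"dx":0,"dy":0,"dz":-5,"wx":0,"wy":0,"wz":0,"claw":100},{"dx":0,"dy":0,"dz":-5,"wx":0,"wy":0,"wz":0,"claw":100},{"dx":-4,"dy":0,"dz":-2,"wx":0,"wy":0,"wz":0,"claw":100}]'; python3 -m handwheel '[{"dx":-5.5,"dy":0,"dz":0,"wx":0,"wy":0,"wz":0,"claw":100},{"dx":-5.5,"dy":0,"dz":0,"wx":0,"wy":0,"wz":0,"claw":100},{"dx":-5.5,"dy":0,"dz":0,"wx":0,"wy":0,"wz":0,"claw":100},{"dx":-5.5,"dy":0,"dz":0,"wx":0,"wy":0,"wz":0,"claw":100},{"dx":0,"dy":0,"dz":0,"wx":0,"wy":0,"wz":0,"claw":100}]'
python3 - <<'E'
from h import *
t=optics.grab_frame("top")["frame"]; s=optics.grab_frame("scene")["frame"]
a=np.vstack([cv2.resize(t[205:300,125:485],(800,211),interpolation=cv2.INTER_CUBIC),cv2.resize(s[160:340,110:480],(800,389),interpolation=cv2.INTER_CUBIC)]); cv2.imwrite("pics/end.png",a)
E
```

```text
clock: 22.6
position: [0.5203, 0.3123, 0.2247]
tool_rot: [3.139, -0.003, 1.677]
force: [1.9, -1.5, -0.4]
grip_width: 0.0855
finger_force: 0.0
clock: 23.22
position: [0.5434, 0.0861, 0.2217]
tool_rot: [-3.141, 0.002, 1.667]
force: [0.4, 1.7, -0.0]
grip_width: 0.0851
finger_force: 0.0
```

View pics/end.png

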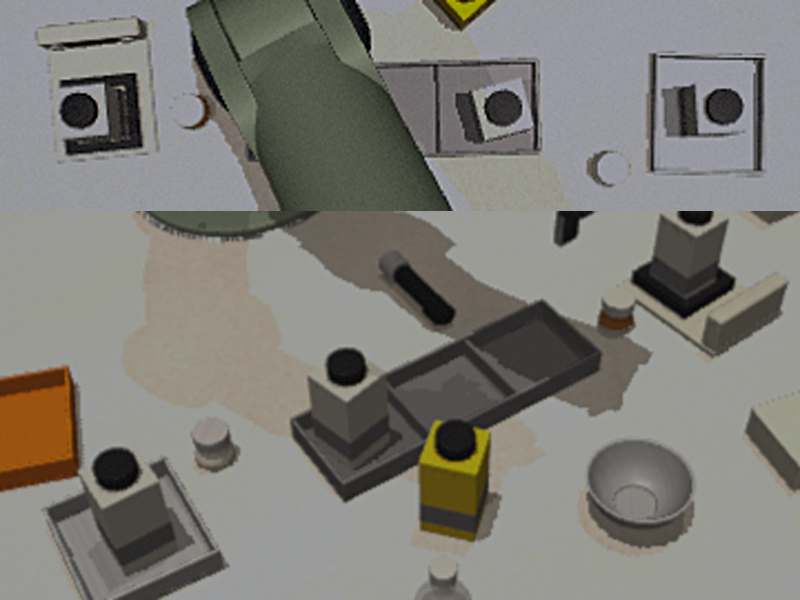

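The full cartridge sits in the dock collar at (80,110), the half-used one is upright in the caddy at (503,108), and the spent one is in the steel tray at (722,105). The jars and bowl have not moved.

```bash
python3 -c "
from workcell import job_done; print(job_done())"
```

```text
the job is handed in; nothing more can be done
None
```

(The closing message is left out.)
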